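Seat a clock barrel in the V-block

ROBOT

A 6-joint arm with a two-finger parallel gripper is mounted at the origin on the work surface. World frame = base frame: x ahead of the robot, y to its left, z up, the work surface at z = 0. Lengths are in m, angles in rad, forces in N, time in s.
With the tool pointing down it reaches from about 0.225 to 0.875 m from the base axis. Payload 3.4 kg.
Tool frame: the origin (TCP) lies on the mounting face of the last link; the fingertips stand 173 mm ahead of it and the grasp point (between the pads) lies 155 mm ahead of it; x points along the fingers, y is the direction in which the jaws open and shut, and the axes are right-handed (so a half turn about x gives the same grasp; the last joint's range is limited). The gripper opens to 85 mm and grips with 20 to 120 N. Pads are 22 mm wide; open, the fingers measure 114 mm over their backs; the gripper's body (76 mm by 85 mm) begins 54 mm behind the grasp point. The pads swing forward as they close: fully open they stand 13 mm farther back than shut.
Start: joints at [-1.264, 0.276, 1.505, -0, 1.361, -0.121], TCP at [0.239, -0.523, 0.405] pointing down, gripper open.
Joint ranges: [-2.89, 2.89], [-0.75, 2.08], [0.22, 2.7], [-1.18, 4.32], [0.11, 2.71], [-2.7, 2.7]. Speed limits (rad/s): [2.57, 2.57, 3.14, 3.14, 3.14, 3.14].

INTERFACE

Orientations are given as a unit quaternion [w, x, y, z].
In Python, from rig import manip gives the robot as it stands.
- The arm moves only by the tool arm_command, never from a script. Its argument "targets" is a list of rows, each an object with "dp": the shift along the tool's x, y, z in m, a list of three; "turn": the turn, a rotation vector about the tool's x, y, z in degrees, a list of three; "grip": the opening, from -1 (shut) to 1 (fully open). In form: [{"dp": [tx, ty, tz], "turn": [wx, wy, wz], "grip": grip}, ...]. A call has 1 to 8 rows; each row shifts and turns the commanded pose from where the row before left it, along the tool's axes as they then stand; what a row does not reach is not made up. A row lasts 1/10 s, in which the tool goes at most 50 mm and 8.59 degrees, less where a joint would pass 70% of its speed; a pose out of reach is approached as far as the arm can. A call with a gripper value outside its range is refused whole. The fingers move at their own pace and stop on an object; "grip_force" is the grip in N (left out, the last holds). Time passes only in rows, so rows that do not move let the fingers close. It gives the time, the measured TCP pose, the force and the opening at its end, in the units of the state.
- manip.get_state(): the state, without advancing time (a new reading comes with each control period).
- manip.get_image(name): name is "scene" or "top"; returns the picture (420x560x3 uint8, red, green, blue); there is no depth.
- manip.calibration(name): a dict with "fx", "fy", "cx", "cy" (pixels), "R" (3x3) and "t" (3): a world point X has camera coordinates R X + t. Camera axes: x right, y down, z forward; pixel columns grow to the right and rows downward; lengths in m; the calibration is good to about 2 mm. A picture is of the moment at which its call begins. calibration takes no time and is no camera call.
- manip.sign_off(): hands the job in, once; it reports no verdict.
The state is a dict: "clock": time; "qpos": joint angles; "qd": joint speeds; "effort": joint torques, N m; "position": TCP position; "ee_rot": TCP orientation; "contact_force": force on the tool from outside, world axes, zero at the start; "moment": the same for the moment, N m; "width": finger opening in m.
Only numpy, scipy, OpenCV 4.12 (cv2) and the standard library are available. Lean on these libraries where they do the work, as an engineer would, in place of code of your own. Each camera call takes 0.05 s, during which the arm holds its last target.

TASK

Take the brass clock barrel from the bench and stand it upright on the base plate of the V-block, then push it into the V until it sits centred against both blue jaws. Press it home with a steady push of about 12 N for a second, feeling that both jaws take up the load (never let it bear on a jaw with more than 13 N, its surface is delicate), then let go and leave it seated. Set it down without dropping it, and leave the glass cloche and the screwdriver where they are.

Things in the scene. Friction and masses are not known exactly. Their poses are not given: they have to be found in the camera images.
- barrel_center (a point): Loose brass barrel standing upright: plain cylinder 44 mm in diameter, 46 mm high, with a thin steel disc and a steel arbor stub (8 mm across, 8 mm high) on top; 0.28 to 0.46 kg. The point is on its axis, 23 mm above its underside; z is its axis. It stands on the bench at the start.
- vblock: V-block fixture, rigid, fixed to the bench: aluminium base plate 160 mm (x) by 90 mm (y), 8 mm thick, with two blue upright jaws on its +x half. Origin: centre of the plate's underside, on the bench. x is the push direction, along the middle of the V from the open mouth (roughly facing the robot) to the apex; z up. The barrel (its flanks slippery on the jaws) can be set down in front of the V with its axis at about x = -35 mm, y = 0.
- seat (a point): Nominal seat: point on top of the base plate (8 mm above the bench), at x = +20 mm, y = 0 of the V-block, same axes: where the barrel's axis would stand with both jaws at nominal. As the jaws are clamped up to 5 mm off, the true resting place against both lies up to 5 mm away, in x and in y. Sliding the barrel over the plate takes about 1.5 to 3.5 N.
- jaw_left: Mount of the blue upright jaw on the +y side; origin: the V-block's, raised to the plate's top, same axes. Jaw top 48 mm above the bench; its flat polished slippery face stands at 45 degrees to x, from the apex (x = +51 mm, y = 0) to x = +20, y = +31 mm when set at nominal. Each jaw was clamped separately, up to 5 mm farther or nearer along x: the readings do not tell, only touch does.
- jaw_right: Mount of the -y jaw, mirror image of jaw_left, same origin and axes. A barrel pushed in meets one jaw first and slides along it to the other, or sticks, held sideways by the pusher: the side force on the pusher shows which jaw bears alone (left pushes to -y, right to +y), and easing the pusher the way it is pushed brings the barrel to the other. With both bearing, the side force is small.
- cloche: Bystander: small glass dome on a green round base, 76 mm in diameter, 73 mm high. Origin: centre of its underside. It may trade places with the barrel.
- screwdriver: Bystander: screwdriver 130 mm long lying on the bench beyond the work, handle towards its -x. Origin under its middle.
Things that resemble listed ones, but are neither listed nor needed, are in the scene too. There is more than one size of the vblock; the one meant has the size given above. What is meant by the part that bears barrel_center is not turquoise, and is the larger of those in its own colour.

How it is judged:
By the outcome, as a careful person would: the job done as asked, in the order asked, and still so for the second after the job is handed in, with the robot touching nothing.
It also fails if it takes over 69 s, if anything falls off the work surface, if the arm or the gripper's body presses on something with over 40 N, if the wrist force passes 120 N, or if a joint passes its speed limit or range.

## Working session

There is one attempt and no reset: what is moved stays moved. The work goes in short steps, Python scripts to look and compute and a tool call to move; the robot and the scene stay as the last step left them, time stands still between calls to the robot, and variables do not carry over. Pictures are saved under pics/ and viewed, and the job is handed in when it is done.

Besides the shell and the picture viewer there is one more tool, called after "Call:" as name([rows], argument=value, ...), one row to a line, values as JSON. arm_command: Moves the arm, as the interface text tells. Its arguments: {"type":"object","properties":{"targets":{"type":"array"},"grip_force":{"type":"number"}},"required":["targets"]}

```bash
mkdir -p pics; ls; python3 - <<'E'
from rig import manip
import cv2
for n in("scene","top"):
    cv2.imwrite(f"pics/{n}0.png",manip.get_image(n)[:,:,::-1])
    print(n,manip.calibration(n))
print(manip.get_state())
E
```

```text
pics
scene {'fx': 461.2730138015999, 'fy': 461.2730138015999, 'cx': 286.20822985178364, 'cy': 207.4798973508159, 'R': array([[ 0.18083689,  0.98343474,  0.01241506],
       [ 0.72468709, -0.12470219, -0.67770051],
       [-0.66492604,  0.13155029, -0.73523321]]), 't': array([-0.11431975, -0.35620233,  1.26192768])}
top {'fx': 386.36838470687235, 'fy': 386.36838470687235, 'cx': 272.4326361901521, 'cy': 216.64825742977794, 'R': array([[ 0.00586943, -0.99986789,  0.01515736],
       [-0.98783058, -0.00815332, -0.15531987],
       [ 0.15542293, -0.01406127, -0.98774794]]), 't': array([0.01715193, 0.52438247, 0.78313491])}
{'clock': 0.1, 'qpos': array([-1.26399569e+00,  2.76534018e-01,  1.50602656e+00,  2.62864833e-05,
        1.36069867e+00, -1.20986338e-01]), 'qd': array([-9.20601160e-05, -1.36022671e-03, -2.82623190e-03, -1.03072534e-03,
        4.45214063e-04,  5.23010486e-04]), 'effort': array([ 1.10332028e-03, -4.17700589e+01, -2.46405065e+01, -2.29407615e-04,
        5.82613080e-03, -4.87623808e-06]), 'position': array([ 0.23849173, -0.52299678,  0.4039167 ]), 'ee_rot': array([-0.14950543, -0.69094769, -0.15068049,  0.69103893]), 'contact_force': array([ 0.06221119, -0.11700852, -1.02465959]), 'moment': array([-0.00975377, -0.019486  ,  0.01358422]), 'width': 0.08521329740553753}
```

View pics/scene0.png

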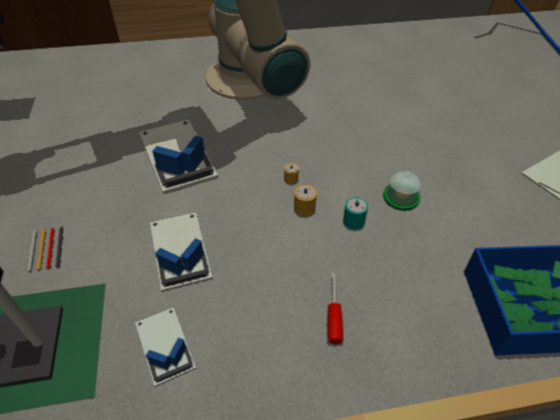

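View pics/top0.png

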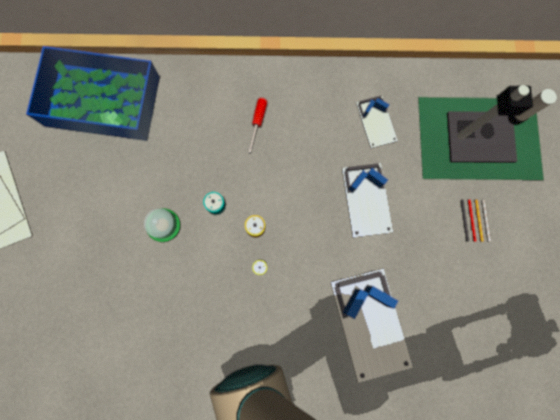

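The top view shows three V-blocks at about (380,122), (368,200) and (372,325). The larger brass barrel is at (255,226) and a smaller one at (260,268). The turquoise barrel is at (214,203), the cloche at (162,225) and the screwdriver at (258,125). Next I'll measure them.

```bash
cat > h.py <<'E'
import numpy as np, cv2
from rig import manip
def ray(n,uv):
    c=manip.calibration(n); R=np.array(c['R']);t=np.array(c['t'])
    d=np.array([(uv[0]-c['cx'])/c['fx'],(uv[1]-c['cy'])/c['fy'],1.])
    return -R.T@t, R.T@d
def onz(n,uv,z):
    o,d=ray(n,uv); return o+d*(z-o[2])/d[2]
def proj(n,X):
    c=manip.calibration(n); p=np.array(c['R'])@np.array(X)+np.array(c['t'])
    return np.array([c['fx']*p[0]/p[2]+c['cx'],c['fy']*p[1]/p[2]+c['cy']])
E
python3 - <<'E'
from h import *
t=cv2.imread('pics/top0.png'); s=cv2.imread('pics/scene0.png')
a=cv2.resize(t[90:390,320:420],None,fx=2,fy=2,interpolation=cv2.INTER_CUBIC)
a=np.hstack([cv2.resize(t[150:250,330:410],None,fx=5,fy=5,interpolation=cv2.INTER_CUBIC),cv2.resize(t[260:390,320:420],None,fx=500/130,fy=500/130,interpolation=cv2.INTER_CUBIC)])
cv2.imwrite('pics/ctop.png',a)
b=np.hstack([cv2.resize(s[205:295,140:220],None,fx=5,fy=5,interpolation=cv2.INTER_CUBIC),cv2.resize(s[112:202,132:222],None,fx=5,fy=5,interpolation=cv2.INTER_CUBIC)[:, :400]])
cv2.imwrite('pics/cscene.png',b)
E
```

```text
(no output)
```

View pics/ctop.png

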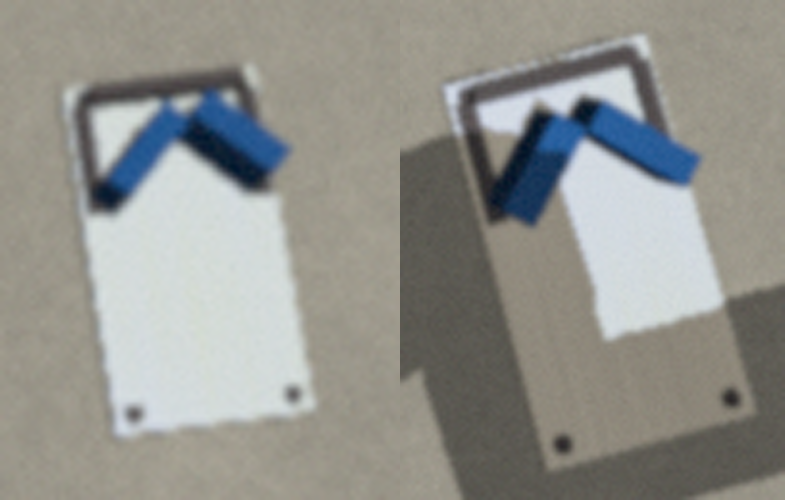

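View pics/cscene.png

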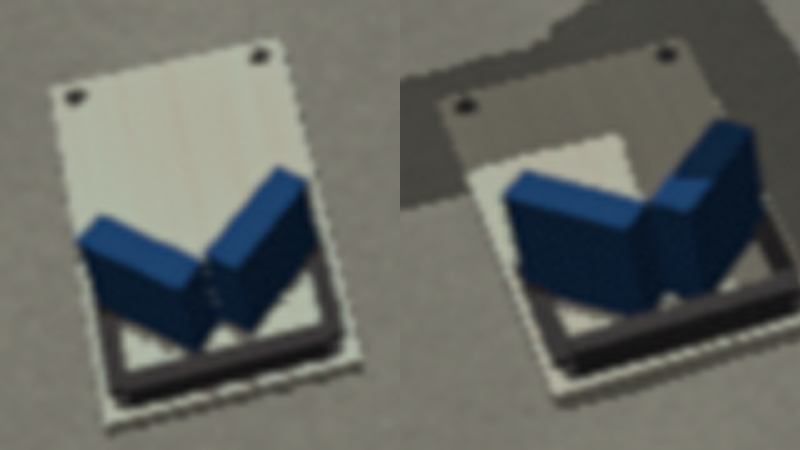

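```bash
python3 - <<'E'
from h import *
def blk(name,n,P):
    Q=np.array([onz(n,p,0.008)[:2] for p in P])
    fl,fr,nr,nl=Q
    print(name,n,"len",np.linalg.norm(fl-nl),np.linalg.norm(fr-nr),"wid",np.linalg.norm(fl-fr),np.linalg.norm(nl-nr),"ctr",Q.mean(0),"yaw",np.degrees(np.arctan2(*((fl+fr-nl-nr)[::-1]))), np.degrees(np.arctan2(*((fl+nl-fr-nr)[::-1])))-90)
def st(pts,s,ox,oy,dx=0): return [((x-dx+.5)/s+ox-.5,(y+.5)/s+oy-.5) for x,y in pts]
blk('mid','top',st([(66,88),(250,66),(313,410),(117,436)],5,330,150))
blk('big','top',st([(444,86),(646,38),(754,411),(548,468)],3.846,320,260,400))
# scene: left(+y) is image right
blk('mid','scene',st([(362,365),(107,432),(52,88),(280,40)],5,140,205))
for s,n in((cv2.imread('pics/top0.png'),'top'),(cv2.imread('pics/scene0.png'),'scene')):
    h=cv2.cvtColor(s,cv2.COLOR_BGR2HSV)
    for nm,lo,hi in (('brass',(12,110,90),(32,255,255)),('teal',(80,110,60),(95,255,255)),('green',(55,120,40),(75,255,255)),('red',(0,180,90),(6,255,255))):
        m=cv2.inRange(h,lo,hi)
        k,l,stt,c=cv2.connectedComponentsWithStats(m)
        print(n,nm,[(stt[i].tolist(),c[i].round(1).tolist()) for i in range(1,k) if stt[i][4]>40][:8])
    if n=='top': w=s[180:290,140:280]; o=cv2.resize(w,None,fx=5,fy=5,interpolation=cv2.INTER_CUBIC)
    else: w=s[150:240,270:430]; o=cv2.resize(w,None,fx=5,fy=5,interpolation=cv2.INTER_CUBIC)
    cv2.imwrite(f'pics/bar_{n}.png',o)
E
```

```text
mid top len 0.15968168271796299 0.1590972268931556 wid 0.08506450013575152 0.08829909558009966 ctr [ 0.57098478 -0.1911966 ] yaw 7.417599186100886 7.7719849425396745
big top len 0.21075359516671904 0.20816393573543437 wid 0.11855375412096811 0.11764941135230524 ctr [ 0.29950923 -0.19122535] yaw 14.419878595505116 14.038248381045946
mid scene len 0.16060796350236123 0.16277673991299144 wid 0.08864851513325062 0.08865796834773464 ctr [ 0.57152275 -0.18915765] yaw 7.361703768891342 7.330503770625739
top brass [([0, 33, 560, 26, 8372], [283.2, 44.3]), ([475, 200, 9, 42, 142], [478.8, 220.7]), ([245, 215, 20, 22, 94], [255.3, 227.9])]
top teal [([204, 196, 21, 18, 86], [217.5, 207.5])]
top green [([53, 61, 57, 29, 560], [76.2, 76.3]), ([50, 74, 92, 48, 1731], [94.0, 98.7]), ([420, 99, 122, 80, 4800], [472.7, 144.0]), ([116, 105, 23, 20, 214], [126.5, 114.2]), ([152, 210, 28, 32, 183], [171.1, 229.1])]
top red [([253, 98, 14, 28, 235], [259.5, 111.2]), ([468, 200, 8, 41, 85], [471.4, 219.5])]
scene brass [([294, 185, 23, 17, 111], [305.0, 194.2]), ([37, 229, 8, 41, 157], [40.6, 249.1]), ([336, 377, 224, 43, 3859], [473.6, 403.2])]
scene teal [([218, 0, 16, 8, 75], [225.4, 2.7]), ([345, 198, 23, 17, 82], [355.0, 208.9])]
scene green [([384, 186, 36, 24, 252], [399.8, 201.1]), ([553, 261, 7, 18, 99], [556.5, 269.6]), ([494, 266, 66, 48, 1431], [533.2, 286.3]), ([492, 278, 61, 53, 903], [519.5, 313.8]), ([0, 285, 104, 128, 6546], [63.4, 350.3])]
scene red [([47, 228, 7, 40, 115], [49.9, 248.1]), ([328, 303, 15, 37, 494], [334.6, 321.9])]
```

View pics/bar_top.png

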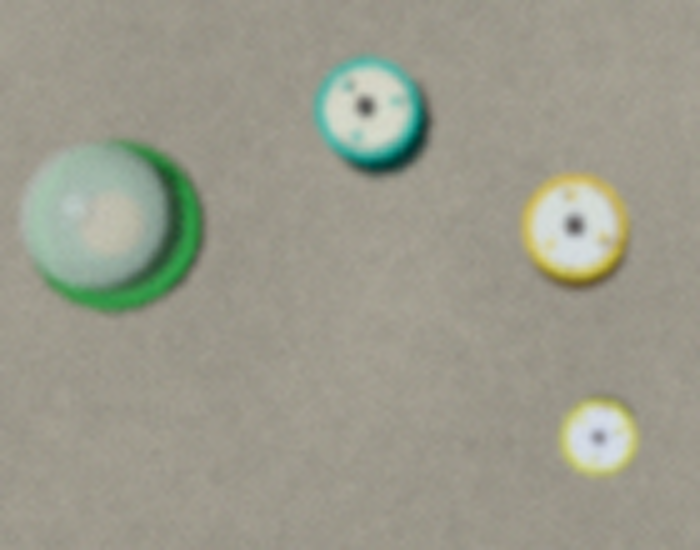

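View pics/bar_scene.png

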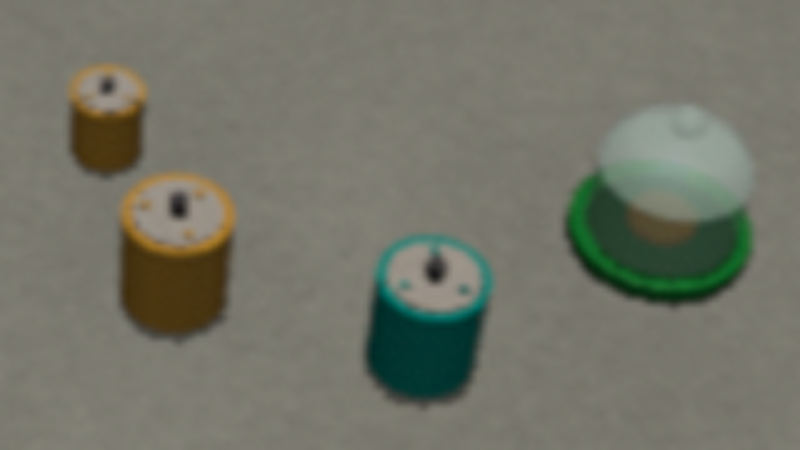

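```bash
python3 - <<'E'
from h import *
f=lambda x,y,ox,oy:((x+.5)/5+ox-.5,(y+.5)/5+oy-.5)
print('barrel top',onz('top',f(575,227,140,180),.046),'scene',onz('scene',f(178,214,270,150),.046))
for x in(522,628): print(onz('top',f(x,225,140,180),.046))
print('cloche',onz('top',f(120,228,140,180),.005),onz('scene',f(660,232,270,150),.005))
print('small',onz('top',f(599,437,140,180),.03), 'teal',onz('top',f(370,106,140,180),.046))
print('sd',onz('top',(260,98),.01),onz('top',(250,151),.01))
from scipy.spatial.transform import Rotation as Ro
s=manip.get_state();q=s['ee_rot'];print(Ro.from_quat(q[[1,2,3,0]]).as_matrix().round(3))
E
```

```text
barrel top [0.50528425 0.05845742 0.046     ] scene [0.50434341 0.0606346  0.046     ]
[0.50595863 0.08081963 0.046     ]
[0.50631349 0.03609867 0.046     ]
cloche [0.50877847 0.26069309 0.005     ] [0.50908727 0.26540987 0.005     ]
small [0.41784638 0.04764994 0.03      ] teal [0.55654048 0.14632304 0.046     ]
sd [0.8080505  0.05095325 0.01      ] [0.67967238 0.07227213 0.01      ]
[[-0.     0.415 -0.91 ]
 [ 0.002 -0.91  -0.415]
 [-1.    -0.002 -0.   ]]
```

The middle V-block measures 160×89 mm, so it's the right one: centre about (0.571,-0.190), yaw 7.4°. The barrel is at about (0.505,0.0595). I'll turn the tool to match the block's axes and move over the barrel.

Call:
arm_command([
  {"dp":[0,0,0],"turn":[5.7,0,0],"grip":1},
  {"dp":[0,-0.01,-0.006],"turn":[5.7,0,0],"grip":1},
  {"dp":[0,-0.025,-0.016],"turn":[5.7,0,0],"grip":1},
  {"dp":[0,-0.036,-0.0226],"turn":[0,0,0],"grip":1},
  {"dp":[0,-0.036,-0.0226],"turn":[0,0,0],"grip":1},
  {"dp":[0,-0.036,-0.0226],"turn":[0,0,0],"grip":1},
  {"dp":[0,-0.036,-0.0226],"turn":[0,0,0],"grip":1},
  {"dp":[0,-0.036,-0.0226],"turn":[0,0,0],"grip":1},
])

```text
clock: 0.9
position: [0.34, -0.2891, 0.4044]
ee_rot: [-0.045, -0.706, -0.046, 0.706]
contact_force: [0.8, 0.1, 0.2]
width: 0.0856
```

Call:
arm_command([
  {"dp":[0,-0.036,-0.0226],"turn":[0,0,0],"grip":1},
  {"dp":[0,-0.036,-0.0226],"turn":[0,0,0],"grip":1},
  {"dp":[0,-0.036,-0.0226],"turn":[0,0,0],"grip":1},
  {"dp":[0,-0.036,-0.0226],"turn":[0,0,0],"grip":1},
  {"dp":[0,-0.036,-0.0226],"turn":[0,0,0],"grip":1},
  {"dp":[0.03,-0.03,-0.02],"turn":[0,0,0],"grip":1},
  {"dp":[0.03,-0.02,-0.015],"turn":[0,0,0],"grip":1},
  {"dp":[0,0,0],"turn":[0,0,0],"grip":1},
])

```text
clock: 1.7
position: [0.4561, -0.0409, 0.341]
ee_rot: [-0.046, -0.703, -0.048, 0.708]
contact_force: [-0.2, -1.2, -0.5]
width: 0.0852
```

```bash
cat >> h.py <<'E'
from scipy.spatial.transform import Rotation as Ro
B=np.array([0.5712,-0.190]); YAW=np.radians(7.4)
def go(tgt,yawblk=YAW):
    s=manip.get_state(); q=s['ee_rot']; M=Ro.from_quat(q[[1,2,3,0]]).as_matrix()
    c,k=np.cos(yawblk),np.sin(yawblk)
    G=np.array([[0,k,-c],[0,-c,-k],[-1,0,0]])
    print('clk',s['clock'],'pos',s['position'].round(4),'w',s['width'].round(4),'F',s['contact_force'].round(2))
    print('turn deg (tool)',np.degrees(Ro.from_matrix(M.T@G).as_rotvec()).round(2),'dp in final axes',(G.T@(np.array(tgt)-s['position'])).round(4))
def blk():
    s=manip.get_state(); c,k=np.cos(YAW),np.sin(YAW); A=np.array([[c,k],[-k,c]])
    print('clk',s['clock'],'blk xy',(A@(s['position'][:2]-B)).round(4),'z',s['position'][2].round(4),'Fblk',(A@s['contact_force'][:2]).round(2),'Fz',s['contact_force'][2].round(2),'M',s['moment'].round(3),'w',s['width'].round(4))
E
python3 -c "
from h import *
go([.5048,.0595,.183])"
```

```text
Traceback (most recent call last):
  File "h.py", line 18, in go
    print('clk',s['clock'],'pos',s['position'].round(4),'w',s['width'].round(4),'F',s['contact_force'].round(2))
                                                            ^^^^^^^^^^^^^^^^
AttributeError: 'float' object has no attribute 'round'
```

```bash
sed -i "s/s\['width'\].round(4)/round(s['width'],4)/" h.py
python3 -c "
from h import *
go([.5048,.0595,.183])"
```

```text
clk 1.7 pos [ 0.4561 -0.0409  0.341 ] w 0.0852 F [-0.18 -1.21 -0.48]
turn deg (tool) [0.23 0.41 0.23] dp in final axes [ 0.158  -0.0933 -0.0612]
```

Call:
arm_command([
  {"dp":[0.02,-0.0311,-0.0204],"turn":[0,0,0],"grip":1},
  {"dp":[0.02,-0.0311,-0.0204],"turn":[0,0,0],"grip":1},
  {"dp":[0.02,-0.0311,-0.0204],"turn":[0,0,0],"grip":1},
  {"dp":[0,0,0],"turn":[0,0,0],"grip":1},
  {"dp":[0,0,0],"turn":[0,0,0],"grip":1},
])

```text
clock: 2.2
position: [0.5056, 0.0566, 0.2846]
ee_rot: [-0.046, -0.705, -0.046, 0.706]
contact_force: [-0.7, 0.5, -1.1]
width: 0.0854
```

```bash
python3 -c "
from h import *
go([.5048,.0595,.183])
for n in ('top','scene'): cv2.imwrite(f'pics/{n}1.png',manip.get_image(n)[:,:,::-1])"
```

```text
clk 2.2 pos [0.5056 0.0566 0.2846] w 0.0854 F [-0.75  0.49 -1.07]
turn deg (tool) [ 0.09  0.08 -0.04] dp in final axes [ 0.1016 -0.003   0.0004]
```

View pics/scene1.png

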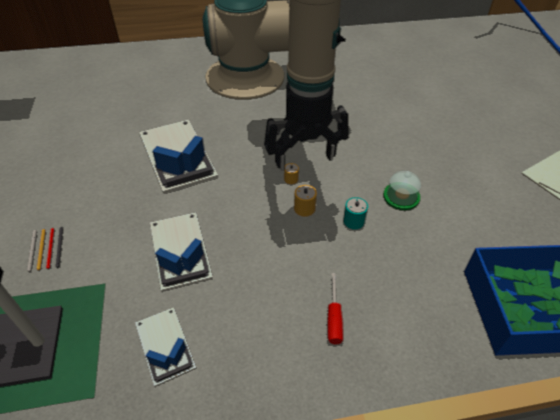

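The open gripper hangs over the barrel, with fingertips at about (277,160) and (335,157) and the barrel at (305,200). Now I'll descend and grip.

Call:
arm_command([
  {"dp":[0.03,-0.003,0],"turn":[0,0,0],"grip":1},
  {"dp":[0.03,0,0],"turn":[0,0,0],"grip":1},
  {"dp":[0.025,0,0],"turn":[0,0,0],"grip":1},
  {"dp":[0.0165,0,0],"turn":[0,0,0],"grip":1},
  {"dp":[0,0,0],"turn":[0,0,0],"grip":1},
  {"dp":[0,0,0],"turn":[0,0,0],"grip":1},
])

```text
clock: 2.9
position: [0.5054, 0.0588, 0.1841]
ee_rot: [0.045, 0.706, 0.045, -0.705]
contact_force: [0.4, 0.7, 0.1]
width: 0.0851
```

```bash
python3 -c "
from h import *
go([.5048,.0595,.183])
cv2.imwrite('pics/s2.png',cv2.resize(manip.get_image('scene')[120:260,230:400,::-1],None,fx=4,fy=4,interpolation=cv2.INTER_CUBIC))"
```

```text
clk 2.9 pos [0.5054 0.0588 0.1841] w 0.0851 F [0.44 0.75 0.08]
turn deg (tool) [-0.07 -0.07 -0.03] dp in final axes [ 0.0011 -0.0008  0.0005]
```

View pics/s2.png

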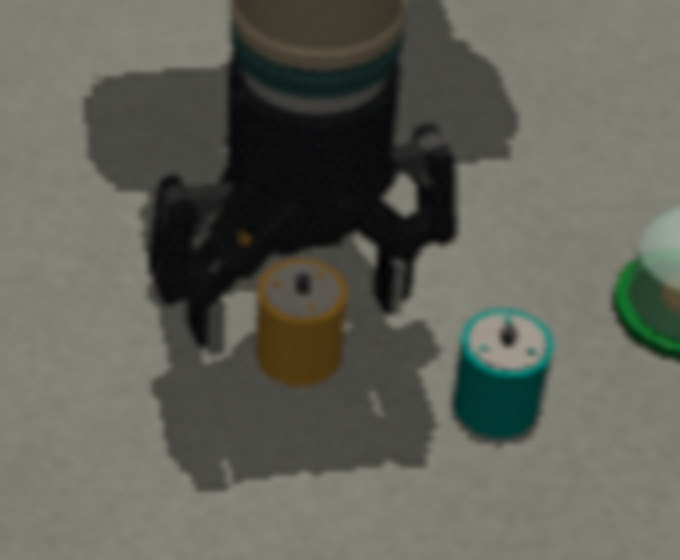

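The barrel, about (302,320) in the crop, sits midway between the fingertips at (208,340) and (390,305). Closing.

Call:
arm_command([
  {"dp":[0,0,0],"turn":[0,0,0],"grip":0.3},
  {"dp":[0,0,0],"turn":[0,0,0],"grip":0.1},
  {"dp":[0,0,0],"turn":[0,0,0],"grip":-0.1},
  {"dp":[0,0,0],"turn":[0,0,0],"grip":-0.3},
  {"dp":[0,0,0],"turn":[0,0,0],"grip":-0.3},
  {"dp":[0,0,0],"turn":[0,0,0],"grip":-0.3},
], grip_force=35)

```text
clock: 3.55
position: [0.5054, 0.0598, 0.1839]
ee_rot: [0.046, 0.706, 0.046, -0.705]
contact_force: [-0.9, -0.3, 5.7]
width: 0.0433
```

Call:
arm_command([
  {"dp":[-0.005,0,0],"turn":[0,0,0],"grip":-0.3},
  {"dp":[-0.015,0,0],"turn":[0,0,0],"grip":-0.3},
  {"dp":[-0.025,0,0],"turn":[0,0,0],"grip":-0.3},
  {"dp":[-0.025,0,0],"turn":[0,0,0],"grip":-0.3},
  {"dp":[0,0,0],"turn":[0,0,0],"grip":-0.3},
  {"dp":[0,0,0],"turn":[0,0,0],"grip":-0.3},
])

```text
clock: 4.15
position: [0.5047, 0.0598, 0.2527]
ee_rot: [-0.046, -0.705, -0.046, 0.706]
contact_force: [-0.2, 1.1, -2.7]
width: 0.0433
```

```bash
python3 -c "
from h import *
c,k=np.cos(YAW),np.sin(YAW)
t=B+np.array([[c,-k],[k,c]])@[-.035,0]
print(t);go([*t,.254]);blk()
cv2.imwrite('pics/s3.png',cv2.resize(manip.get_image('scene')[90:230,230:400,::-1],None,fx=4,fy=4,interpolation=cv2.INTER_CUBIC))"
```

```text
[ 0.53649151 -0.19450785]
clk 4.15 pos [0.5047 0.0598 0.2527] w 0.0433 F [-0.15  1.14 -2.67]
turn deg (tool) [ 0.02  0.03 -0.  ] dp in final axes [-0.0013  0.2563  0.0012]
clk 4.15 blk xy [-0.0338  0.2563] z 0.2527 Fblk [-0.    1.15] Fz -2.67 M [-0.019 -0.02  -0.031] w 0.0433
```

View pics/s3.png

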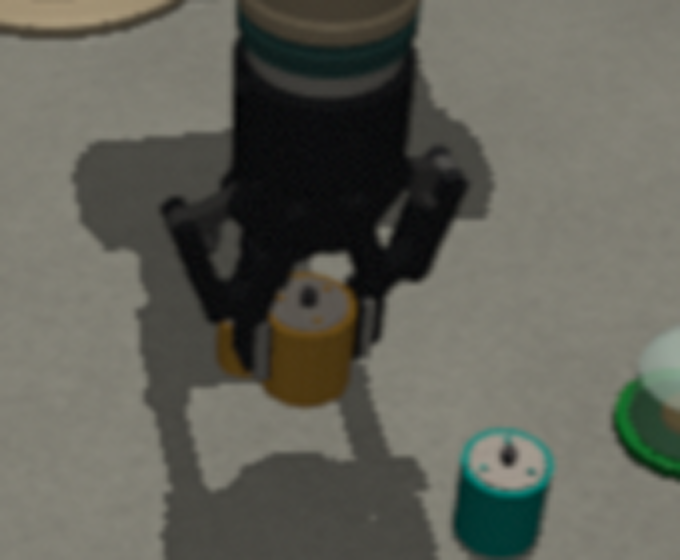

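The barrel is lifted between the pads, with its rim centre at about (312,298) in the crop. I'll check where it sits relative to the tool.

```bash
python3 -c "
from h import *
print(onz('scene',((312.5)/4+230-.5,(299.5)/4+90-.5),.115), onz('scene',((308.5)/4+230-.5,(297.5)/4+90-.5),.119))"
```

```text
[0.49990688 0.06315424 0.115     ] [0.50257579 0.06050405 0.119     ]
```

Call:
arm_command([
  {"dp":[0,0.02,0],"turn":[0,0,0],"grip":-0.3},
  {"dp":[0,0.035,0],"turn":[0,0,0],"grip":-0.3},
  {"dp":[0,0.04,0],"turn":[0,0,0],"grip":-0.3},
  {"dp":[0,0.04,0],"turn":[0,0,0],"grip":-0.3},
  {"dp":[0,0.04,0],"turn":[0,0,0],"grip":-0.3},
  {"dp":[0,0.04,0.0012],"turn":[0,0,0],"grip":-0.3},
  {"dp":[0,0.026,0],"turn":[0,0,0],"grip":-0.3},
  {"dp":[0,0.0153,0],"turn":[0,0,0],"grip":-0.3},
])

```text
clock: 5.0
position: [0.5366, -0.1966, 0.2511]
ee_rot: [-0.045, -0.705, -0.045, 0.707]
contact_force: [-0.2, 0.5, -3.2]
width: 0.0434
```

Call:
arm_command([
  {"dp":[0.02,0,0],"turn":[0,0,0],"grip":-0.3},
  {"dp":[0.02,0,0],"turn":[0,0,0],"grip":-0.3},
  {"dp":[0.01,0,0],"turn":[0,0,0],"grip":-0.3},
  {"dp":[0,0,0],"turn":[0,0,0],"grip":-0.3},
  {"dp":[0,0,0],"turn":[0,0,0],"grip":-0.3},
])

```text
clock: 5.5
position: [0.5371, -0.1941, 0.203]
ee_rot: [-0.046, -0.705, -0.046, 0.706]
contact_force: [-0.0, 0.4, -3.5]
width: 0.0429
```

```bash
python3 -c "
from h import *
go([.5365,-.1945,.192]);blk()
im=np.hstack([cv2.resize(manip.get_image('scene')[150:300,110:230,::-1],None,fx=3,fy=3,interpolation=cv2.INTER_CUBIC),cv2.resize(manip.get_image('top')[140:290,310:430,::-1],None,fx=3,fy=3,interpolation=cv2.INTER_CUBIC)])
cv2.imwrite('pics/s4.png',im)"
```

```text
clk 5.5 pos [ 0.5371 -0.1941  0.203 ] w 0.0429 F [-0.03  0.37 -3.48]
turn deg (tool) [0.05 0.03 0.02] dp in final axes [0.011  0.0003 0.0007]
clk 5.5 blk xy [-0.0343  0.0003] z 0.203 Fblk [0.02 0.37] Fz -3.48 M [-0.007 -0.062 -0.018] w 0.0429
```

View pics/s4.png

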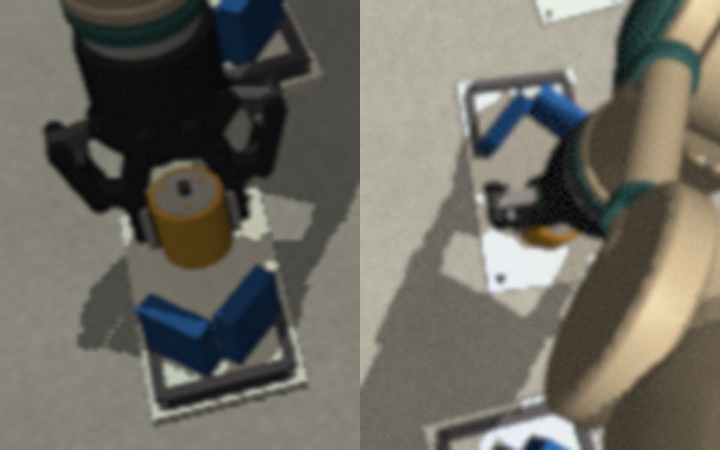

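The barrel hangs over the front of the plate, clear of the jaws. I'll lower it gently until the vertical force changes.

Call:
arm_command([
  {"dp":[0.004,0,0.0007],"turn":[0,0,0],"grip":-0.3},
  {"dp":[0.003,0,0],"turn":[0,0,0],"grip":-0.3},
  {"dp":[0.001,0,0],"turn":[0,0,0],"grip":-0.3},
  {"dp":[0.001,0,0],"turn":[0,0,0],"grip":-0.3},
  {"dp":[0,0,0],"turn":[0,0,0],"grip":-0.3},
])

```text
clock: 6.1
position: [0.5363, -0.1946, 0.1941]
ee_rot: [-0.046, -0.706, -0.046, 0.706]
contact_force: [-0.2, -0.0, -3.6]
width: 0.0433
```

Call:
arm_command([
  {"dp":[0.0007,0,0],"turn":[0,0,0],"grip":-0.3},
  {"dp":[0,0,0],"turn":[0,0,0],"grip":-0.3},
])

```text
clock: 6.3
position: [0.5363, -0.1946, 0.1935]
ee_rot: [0.046, 0.706, 0.046, -0.706]
contact_force: [0.2, 1.0, -4.4]
width: 0.043
```

Call:
arm_command([
  {"dp":[0.0007,0,0],"turn":[0,0,0],"grip":-0.3},
  {"dp":[0,0,0],"turn":[0,0,0],"grip":-0.3},
])

```text
clock: 6.5
position: [0.5363, -0.1946, 0.1928]
ee_rot: [-0.046, -0.706, -0.046, 0.706]
contact_force: [-0.2, 0.1, -3.5]
width: 0.043
```

Call:
arm_command([
  {"dp":[0.0006,0,0],"turn":[0,0,0],"grip":-0.3},
  {"dp":[0,0,0],"turn":[0,0,0],"grip":-0.3},
])

```text
clock: 6.7
position: [0.5363, -0.1946, 0.1922]
ee_rot: [-0.046, -0.706, -0.046, 0.706]
contact_force: [0.1, 0.1, -2.8]
width: 0.043
```

Call:
arm_command([
  {"dp":[0.0006,0,0],"turn":[0,0,0],"grip":-0.3},
  {"dp":[0,0,0],"turn":[0,0,0],"grip":-0.3},
])

```text
clock: 6.9
position: [0.5363, -0.1946, 0.1919]
ee_rot: [0.046, 0.706, 0.046, -0.706]
contact_force: [-0.2, -0.7, -0.7]
width: 0.0431
```

Call:
arm_command([
  {"dp":[0.0005,0,0],"turn":[0,0,0],"grip":-0.3},
  {"dp":[0,0,0],"turn":[0,0,0],"grip":-0.3},
])

```text
clock: 7.1
position: [0.5363, -0.1946, 0.1919]
ee_rot: [0.046, 0.706, 0.046, -0.705]
contact_force: [-1.6, 0.8, 4.5]
width: 0.043
```

The barrel is down on the plate, so I'll open the gripper.

Call:
arm_command([
  {"dp":[-0.0003,0,0],"turn":[0,0,0],"grip":-0.02},
  {"dp":[0,0,0],"turn":[0,0,0],"grip":0.1},
  {"dp":[0,0,0],"turn":[0,0,0],"grip":0.2},
  {"dp":[0,0,0],"turn":[0,0,0],"grip":0.4},
  {"dp":[0,0,0],"turn":[0,0,0],"grip":0.6},
  {"dp":[0,0,0],"turn":[0,0,0],"grip":0.6},
], grip_force=20)

```text
clock: 7.7
position: [0.5363, -0.1947, 0.1913]
ee_rot: [0.046, 0.706, 0.046, -0.706]
contact_force: [-1.0, 0.2, -0.2]
width: 0.0684
```

```bash
python3 -c "
from h import *
blk()
im=np.hstack([cv2.resize(manip.get_image('scene')[150:300,110:230,::-1],None,fx=3,fy=3,interpolation=cv2.INTER_CUBIC)])
cv2.imwrite('pics/s5.png',im)"
```

```text
clk 7.7 blk xy [-0.0352 -0.0001] z 0.1913 Fblk [-0.98  0.37] Fz -0.16 M [ 0.039 -0.017  0.02 ] w 0.0684
```

View pics/s5.png

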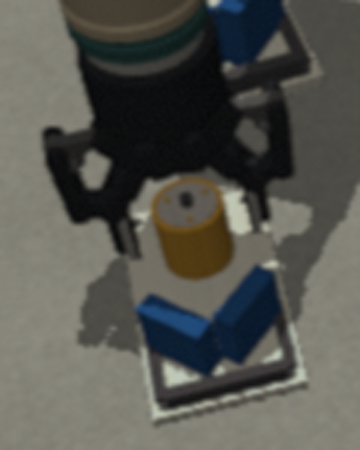

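The barrel stands free on the plate, at about (192,225) in the crop. I'll back out of it, close the fingers and approach again as a pusher.

Call:
arm_command([
  {"dp":[0,0,0.006],"turn":[0,0,0],"grip":0.6},
  {"dp":[0,0,0.012],"turn":[0,0,0],"grip":0.6},
  {"dp":[0,0,0.016],"turn":[0,0,0],"grip":0.6},
  {"dp":[0,0,0.016],"turn":[0,0,0],"grip":0.6},
  {"dp":[0,0,0],"turn":[0,0,0],"grip":-1},
  {"dp":[0,0,0],"turn":[0,0,0],"grip":-1},
  {"dp":[0,0,0],"turn":[0,0,0],"grip":-1},
  {"dp":[0,0,0],"turn":[0,0,0],"grip":-1},
])

```text
clock: 8.55
position: [0.4874, -0.2012, 0.1915]
ee_rot: [0.046, 0.706, 0.046, -0.705]
contact_force: [-0.8, -0.7, -1.3]
width: 0.0102
```

Call:
arm_command([
  {"dp":[0.003,0,0],"turn":[0,0,0],"grip":-1},
  {"dp":[0,0,0],"turn":[0,0,0],"grip":-1},
  {"dp":[0,0,0],"turn":[0,0,0],"grip":-1},
  {"dp":[0,0,0],"turn":[0,0,0],"grip":-1},
])

```text
clock: 8.95
position: [0.4868, -0.201, 0.1883]
ee_rot: [-0.046, -0.706, -0.046, 0.706]
contact_force: [-0.0, 0.6, -0.5]
width: 0.0002
```

```bash
python3 -c "
from h import *
blk();go([.5,-.2,.19])
im=np.hstack([cv2.resize(manip.get_image('scene')[130:300,110:230,::-1],None,fx=3,fy=3,interpolation=cv2.INTER_CUBIC),cv2.resize(manip.get_image('top')[140:310,310:430,::-1],None,fx=3,fy=3,interpolation=cv2.INTER_CUBIC)])
cv2.imwrite('pics/s6.png',im);blk()"
```

```text
clk 8.95 blk xy [-0.0851 -0.0001] z 0.1883 Fblk [0.04 0.56] Fz -0.48 M [0.069 0.041 0.03 ] w 0.0002
clk 8.95 pos [ 0.4868 -0.201   0.1883] w 0.0002 F [-0.03  0.56 -0.48]
turn deg (tool) [0.02 0.01 0.  ] dp in final axes [-0.0017  0.0007 -0.0132]
clk 9.05 blk xy [-0.0852 -0.0001] z 0.1884 Fblk [ 0.02 -0.29] Fz -0.85 M [ 0.051  0.013 -0.069] w -0.0001
```

View pics/s6.png

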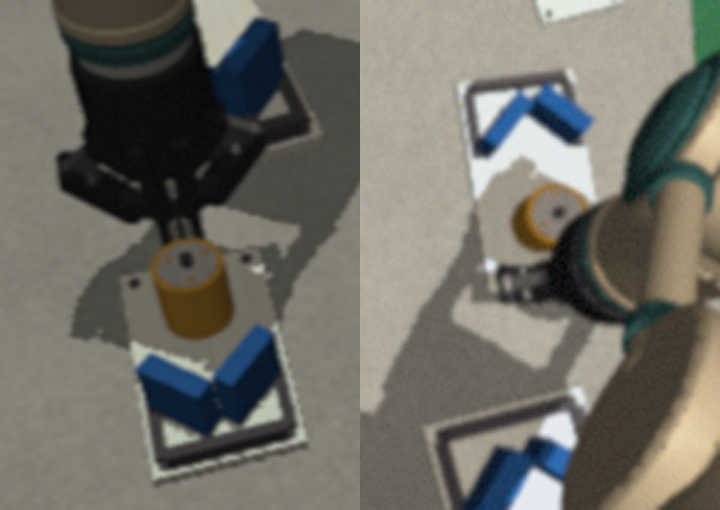

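Both views show the closed fingers behind the barrel, lined up with the middle of the V. Pushing starts gently.

Call:
arm_command([
  {"dp":[0,0,-0.004],"turn":[0,0,0],"grip":-1},
  {"dp":[0,0,-0.004],"turn":[0,0,0],"grip":-1},
  {"dp":[0,0,-0.003],"turn":[0,0,0],"grip":-1},
  {"dp":[0,0,-0.002],"turn":[0,0,0],"grip":-1},
  {"dp":[0,0,-0.002],"turn":[0,0,0],"grip":-1},
  {"dp":[0,0,-0.002],"turn":[0,0,0],"grip":-1},
  {"dp":[0,0,-0.002],"turn":[0,0,0],"grip":-1},
  {"dp":[0,0,-0.002],"turn":[0,0,0],"grip":-1},
])

```text
clock: 9.85
position: [0.5074, -0.1983, 0.1884]
ee_rot: [-0.046, -0.705, -0.046, 0.706]
contact_force: [-0.5, -0.6, 0.2]
width: -0.0
```

```bash
python3 -c "
from h import *
blk()"
```

```text
clk 9.85 blk xy [-0.0643 -0.    ] z 0.1884 Fblk [-0.55 -0.52] Fz 0.23 M [ 0.016  0.22  -0.004] w -0.0
```

Call:
arm_command([
  {"dp":[0,0,-0.002],"turn":[0,0,0],"grip":-1},
  {"dp":[0,0,-0.002],"turn":[0,0,0],"grip":-1},
  {"dp":[0,0,-0.002],"turn":[0,0,0],"grip":-1},
  {"dp":[0,0,-0.002],"turn":[0,0,0],"grip":-1},
  {"dp":[0,0,-0.002],"turn":[0,0,0],"grip":-1},
  {"dp":[0,0,-0.002],"turn":[0,0,0],"grip":-1},
  {"dp":[0,0,-0.002],"turn":[0,0,0],"grip":-1},
  {"dp":[0,0,-0.002],"turn":[0,0,0],"grip":-1},
])

```text
clock: 10.65
position: [0.5236, -0.1963, 0.1884]
ee_rot: [0.046, 0.706, 0.046, -0.706]
contact_force: [-0.8, -0.4, -0.7]
width: -0.0
```

```bash
python3 -c "
from h import *
blk()
im=np.hstack([cv2.resize(manip.get_image('scene')[130:300,110:230,::-1],None,fx=3,fy=3,interpolation=cv2.INTER_CUBIC),cv2.resize(manip.get_image('top')[140:310,310:430,::-1],None,fx=3,fy=3,interpolation=cv2.INTER_CUBIC)])
cv2.imwrite('pics/s7.png',im);blk()"
```

```text
clk 10.65 blk xy [-0.048  -0.0001] z 0.1884 Fblk [-0.87 -0.31] Fz -0.65 M [-0.041  0.155  0.041] w -0.0
clk 10.75 blk xy [-0.0478 -0.0002] z 0.1884 Fblk [-0.66  0.72] Fz -0.3 M [-0.025 -0.063 -0.036] w -0.0004
```

View pics/s7.png

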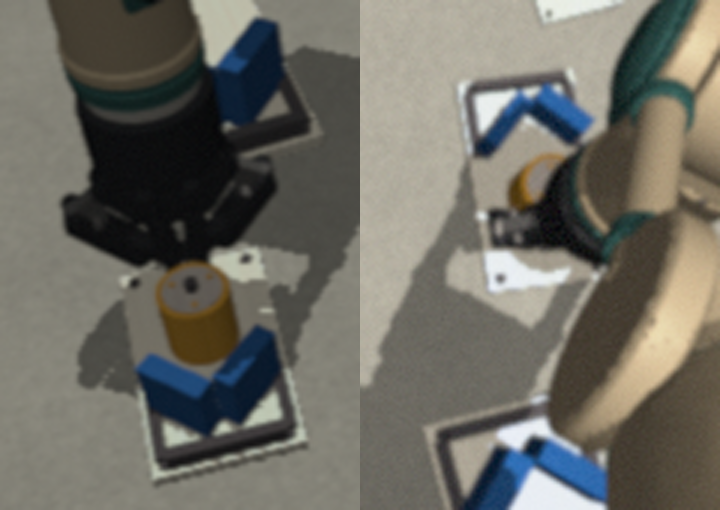

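The barrel slides ahead of the fingers and stays upright, rim centre at about (195,288). Continuing.

Call:
arm_command([
  {"dp":[0,0,-0.002],"turn":[0,0,0],"grip":-1},
  {"dp":[0,0,-0.002],"turn":[0,0,0],"grip":-1},
  {"dp":[0,0,-0.002],"turn":[0,0,0],"grip":-1},
  {"dp":[0,0,-0.002],"turn":[0,0,0],"grip":-1},
  {"dp":[0,0,-0.002],"turn":[0,0,0],"grip":-1},
  {"dp":[0,0,-0.002],"turn":[0,0,0],"grip":-1},
  {"dp":[0,0,-0.002],"turn":[0,0,0],"grip":-1},
  {"dp":[0,0,-0.002],"turn":[0,0,0],"grip":-1},
])

```text
clock: 11.55
position: [0.5394, -0.1942, 0.1884]
ee_rot: [-0.046, -0.706, -0.046, 0.706]
contact_force: [-1.1, 0.1, 1.0]
width: -0.0001
```

```bash
python3 -c "
from h import *
blk()
im=np.hstack([cv2.resize(manip.get_image('scene')[130:300,110:230,::-1],None,fx=3,fy=3,interpolation=cv2.INTER_CUBIC),cv2.resize(manip.get_image('top')[140:310,310:430,::-1],None,fx=3,fy=3,interpolation=cv2.INTER_CUBIC)])
cv2.imwrite('pics/s8.png',im);blk()"
```

```text
clk 11.55 blk xy [-0.032  -0.0001] z 0.1884 Fblk [-1.1   0.23] Fz 1.02 M [-0.039  0.022 -0.015] w -0.0001
clk 11.65 blk xy [-0.0318 -0.0001] z 0.1884 Fblk [-0.73 -0.43] Fz 0.72 M [ 0.033 -0.014 -0.008] w -0.0
```

View pics/s8.png

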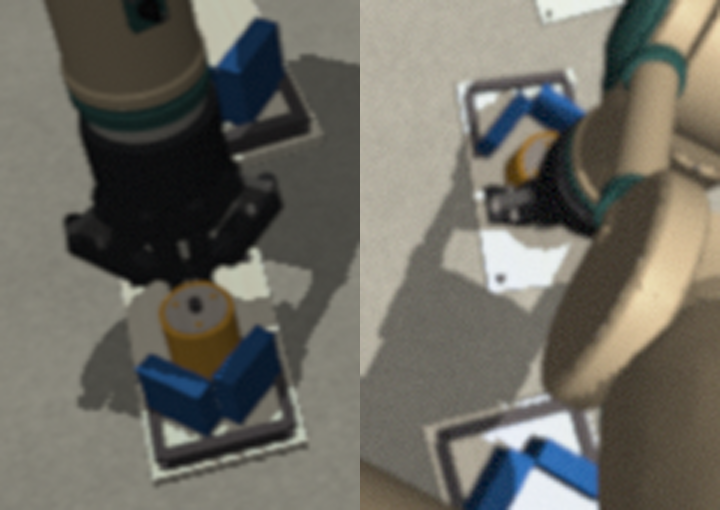

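The barrel is nearing the jaws, rim centre at (199,309). I'll go slower now.

Call:
arm_command([
  {"dp":[0,0,-0.0015],"turn":[0,0,0],"grip":-1},
  {"dp":[0,0,-0.0015],"turn":[0,0,0],"grip":-1},
  {"dp":[0,0,-0.0015],"turn":[0,0,0],"grip":-1},
  {"dp":[0,0,-0.0015],"turn":[0,0,0],"grip":-1},
])

```text
clock: 12.05
position: [0.5453, -0.1934, 0.1884]
ee_rot: [-0.046, -0.706, -0.046, 0.706]
contact_force: [-1.3, 0.2, 0.3]
width: 0.0001
```

Call:
arm_command([
  {"dp":[0,0,-0.001],"turn":[0,0,0],"grip":-1},
  {"dp":[0,0,-0.001],"turn":[0,0,0],"grip":-1},
])

```text
clock: 12.25
position: [0.5473, -0.1932, 0.1884]
ee_rot: [-0.046, -0.706, -0.046, 0.706]
contact_force: [-0.4, 0.5, 0.4]
width: 0.0003
```

```bash
cat >> h.py <<'E'
def avg(n=4):
    c,k=np.cos(YAW),np.sin(YAW); A=np.array([[c,k],[-k,c]]); L=[]
    for i in range(n):
        if i: manip.get_image('scene')
        s=manip.get_state(); L.append([*(A@(s['position'][:2]-B)*1e3),*(A@s['contact_force'][:2]),s['contact_force'][2],*s['moment']])
    L=np.array(L); print('t',round(s['clock'],2),'xy mm',L[:,:2].mean(0).round(2),'Fblk',L[:,2:5].mean(0).round(2),'M',L[:,5:].mean(0).round(3),'Fx',L[:,2].round(1),'Fy',L[:,3].round(1))
E
python3 -c "
from h import *
avg()"
```

```text
t 12.4 xy mm [-24.03  -0.09] Fblk [-0.58 -0.04  0.49] M [ 0.001  0.125 -0.015] Fx [-0.4 -1.6 -0.2 -0.1] Fy [ 0.6 -0.2 -0.2 -0.3]
```

Call:
arm_command([
  {"dp":[0,0,-0.001],"turn":[0,0,0],"grip":-1},
  {"dp":[0,0,-0.001],"turn":[0,0,0],"grip":-1},
])

```text
clock: 12.6
position: [0.5492, -0.1929, 0.1884]
ee_rot: [-0.046, -0.706, -0.046, 0.706]
contact_force: [-1.0, -0.2, -0.7]
width: -0.0002
```

Call:
arm_command([
  {"dp":[0,0,-0.0007],"turn":[0,0,0],"grip":-1},
  {"dp":[0,0,-0.0007],"turn":[0,0,0],"grip":-1},
])

```text
clock: 12.8
position: [0.5506, -0.1928, 0.1884]
ee_rot: [-0.046, -0.706, -0.046, 0.706]
contact_force: [-2.1, -0.6, 1.2]
width: -0.0003
```

Call:
arm_command([
  {"dp":[0,0,-0.0007],"turn":[0,0,0],"grip":-1},
  {"dp":[0,0,-0.0007],"turn":[0,0,0],"grip":-1},
])

```text
clock: 13.0
position: [0.552, -0.1926, 0.1884]
ee_rot: [-0.046, -0.706, -0.046, 0.706]
contact_force: [-0.8, -0.9, 0.6]
width: -0.0001
```

```bash
python3 -c "
from h import *
avg()"
```

```text
t 13.15 xy mm [-19.28  -0.09] Fblk [-0.6   0.25  0.59] M [0.007 0.127 0.01 ] Fx [-0.9 -1.6  0.5 -0.3] Fy [-0.8  0.5  0.6  0.7]
```

Call:
arm_command([
  {"dp":[0,0,-0.0005],"turn":[0,0,0],"grip":-1},
  {"dp":[0,0,0],"turn":[0,0,0],"grip":-1},
])

```text
clock: 13.35
position: [0.5525, -0.1925, 0.1884]
ee_rot: [0.046, 0.706, 0.046, -0.706]
contact_force: [-1.0, 0.2, 0.1]
width: -0.0001
```

Call:
arm_command([
  {"dp":[0,0,-0.0005],"turn":[0,0,0],"grip":-1},
  {"dp":[0,0,0],"turn":[0,0,0],"grip":-1},
])

```text
clock: 13.55
position: [0.553, -0.1924, 0.1884]
ee_rot: [0.046, 0.706, 0.046, -0.706]
contact_force: [-1.5, -0.4, 1.6]
width: -0.0001
```

Call:
arm_command([
  {"dp":[0,0,-0.0005],"turn":[0,0,0],"grip":-1},
  {"dp":[0,0,0],"turn":[0,0,0],"grip":-1},
])

```text
clock: 13.75
position: [0.5535, -0.1924, 0.1884]
ee_rot: [0.046, 0.706, 0.046, -0.706]
contact_force: [-1.4, -0.6, 0.1]
width: -0.0004
```

Call:
arm_command([
  {"dp":[0,0,-0.0005],"turn":[0,0,0],"grip":-1},
  {"dp":[0,0,0],"turn":[0,0,0],"grip":-1},
])

```text
clock: 13.95
position: [0.554, -0.1923, 0.1884]
ee_rot: [0.046, 0.706, 0.046, -0.706]
contact_force: [-1.9, 0.5, -0.2]
width: 0.0002
```

```bash
python3 -c "
from h import *
avg()"
```

```text
t 14.1 xy mm [-17.35  -0.08] Fblk [-0.67  0.28  0.35] M [0.    0.126 0.014] Fx [-1.9  0.2 -0.5 -0.5] Fy [0.7 0.1 0.  0.2]
```

Call:
arm_command([
  {"dp":[0,0,-0.0005],"turn":[0,0,0],"grip":-1},
  {"dp":[0,0,0],"turn":[0,0,0],"grip":-1},
])

```text
clock: 14.3
position: [0.5545, -0.1922, 0.1884]
ee_rot: [0.046, 0.706, 0.046, -0.706]
contact_force: [-1.5, 0.5, 1.2]
width: -0.0003
```

Call:
arm_command([
  {"dp":[0,0,-0.0005],"turn":[0,0,0],"grip":-1},
  {"dp":[0,0,0],"turn":[0,0,0],"grip":-1},
])

```text
clock: 14.5
position: [0.555, -0.1922, 0.1884]
ee_rot: [0.046, 0.706, 0.046, -0.706]
contact_force: [-1.1, 0.4, -0.1]
width: -0.0001
```

Call:
arm_command([
  {"dp":[0,0,-0.0005],"turn":[0,0,0],"grip":-1},
  {"dp":[0,0,0],"turn":[0,0,0],"grip":-1},
])

```text
clock: 14.7
position: [0.5554, -0.1921, 0.1884]
ee_rot: [-0.046, -0.706, -0.046, 0.706]
contact_force: [-1.5, -0.5, 1.3]
width: -0.0003
```

Call:
arm_command([
  {"dp":[0,0,-0.0005],"turn":[0,0,0],"grip":-1},
  {"dp":[0,0,0],"turn":[0,0,0],"grip":-1},
])

```text
clock: 14.9
position: [0.5557, -0.1921, 0.1883]
ee_rot: [-0.046, -0.705, -0.046, 0.706]
contact_force: [-2.0, -1.2, 1.8]
width: -0.0
```

```bash
python3 -c "
from h import *
avg()
im=np.hstack([cv2.resize(manip.get_image('scene')[130:300,110:230,::-1],None,fx=3,fy=3,interpolation=cv2.INTER_CUBIC)])
cv2.imwrite('pics/s9.png',im)"
```

```text
t 15.05 xy mm [-15.62  -0.11] Fblk [-2.17 -0.76  1.47] M [-0.124  0.365  0.002] Fx [-2.1 -2.4 -1.4 -2.8] Fy [-0.9 -0.5 -1.5 -0.2]
```

View pics/s9.png

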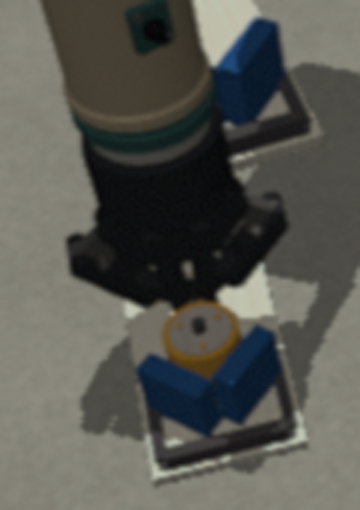

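Contact has been made, and the side force is towards -y, so the left jaw bears first. I'll ease to -y and forward along its face.

Call:
arm_command([
  {"dp":[0,0.0005,-0.0003],"turn":[0,0,0],"grip":-1},
  {"dp":[0,0.0005,-0.0005],"turn":[0,0,0],"grip":-1},
])

```text
clock: 15.3
position: [0.5566, -0.1928, 0.1883]
ee_rot: [-0.045, -0.705, -0.046, 0.706]
contact_force: [-3.4, 0.5, 1.5]
width: -0.0001
```

```bash
python3 -c "
from h import *
avg()"
```

```text
t 15.45 xy mm [-14.86  -0.87] Fblk [-3.13  0.33  1.79] M [0.008 0.514 0.001] Fx [-3.3 -2.8 -3.3 -3.1] Fy [ 1.  -0.3  0.1  0.5]
```

Call:
arm_command([
  {"dp":[0,0.0005,-0.0005],"turn":[0,0,0],"grip":-1},
  {"dp":[0,0.0005,-0.0005],"turn":[0,0,0],"grip":-1},
])

```text
clock: 15.65
position: [0.557, -0.1933, 0.1881]
ee_rot: [-0.045, -0.705, -0.046, 0.707]
contact_force: [-6.7, 0.7, 2.6]
width: -0.0002
```

```bash
python3 -c "
from h import *
avg()"
```

```text
t 15.8 xy mm [-14.5   -1.54] Fblk [-6.1   1.23  2.39] M [ 0.089  0.831 -0.014] Fx [-6.5 -6.6 -6.2 -5.1] Fy [1.5 1.8 0.6 1. ]
```

Pushing force has risen to 6 N and forward motion has nearly stopped, with a small +y side force. It's probably now on both jaws, so I'll ease +y to null the side force.

Call:
arm_command([
  {"dp":[0,-0.0003,0],"turn":[0,0,0],"grip":-1},
  {"dp":[0,0,0],"turn":[0,0,0],"grip":-1},
])

```text
clock: 16.0
position: [0.557, -0.1933, 0.188]
ee_rot: [-0.046, -0.705, -0.046, 0.707]
contact_force: [-5.6, -0.3, 1.6]
width: -0.0002
```

```bash
python3 -c "
from h import *
avg()"
```

```text
t 16.15 xy mm [-14.52  -1.46] Fblk [-5.62  0.52  1.8 ] M [-0.031  0.805  0.023] Fx [-5.6 -5.8 -5.8 -5.2] Fy [0.5 0.8 0.3 0.5]
```

Call:
arm_command([
  {"dp":[0,-0.0001,-0.0003],"turn":[0,0,0],"grip":-1},
  {"dp":[0,0,-0.0002],"turn":[0,0,0],"grip":-1},
  {"dp":[0,0,0],"turn":[0,0,0],"grip":-1},
])

```text
clock: 16.45
position: [0.5571, -0.1933, 0.188]
ee_rot: [-0.046, -0.704, -0.046, 0.707]
contact_force: [-6.5, -0.8, 3.2]
width: -0.0003
```

```bash
python3 -c "
from h import *
avg()"
```

```text
t 16.6 xy mm [-14.36  -1.45] Fblk [-7.   -0.13  2.35] M [-0.129  0.957 -0.05 ] Fx [-6.6 -7.7 -7.2 -6.5] Fy [-0.   0.  -0.6  0.1]
```

Call:
arm_command([
  {"dp":[0,0,-0.0003],"turn":[0,0,0],"grip":-1},
  {"dp":[0,0,-0.0003],"turn":[0,0,0],"grip":-1},
  {"dp":[0,0,0],"turn":[0,0,0],"grip":-1},
])

```text
clock: 16.9
position: [0.5573, -0.1933, 0.1881]
ee_rot: [-0.046, -0.704, -0.046, 0.707]
contact_force: [-7.9, -1.7, 3.2]
width: -0.0001
```

```bash
python3 -c "
from h import *
avg()"
```

```text
t 17.05 xy mm [-14.18  -1.46] Fblk [-7.98 -0.33  3.86] M [-0.191  1.149 -0.012] Fx [-8.  -8.7 -7.5 -7.6] Fy [-0.7  1.  -0.4 -1.2]
```

Call:
arm_command([
  {"dp":[0,0,-0.0004],"turn":[0,0,0],"grip":-1},
  {"dp":[0,0,-0.0004],"turn":[0,0,0],"grip":-1},
  {"dp":[0,0,0],"turn":[0,0,0],"grip":-1},
])

```text
clock: 17.35
position: [0.5576, -0.1932, 0.1881]
ee_rot: [-0.046, -0.703, -0.046, 0.708]
contact_force: [-9.8, -1.2, 5.4]
width: 0.0
```

```bash
python3 -c "
from h import *
avg()"
```

```text
t 17.5 xy mm [-13.91  -1.47] Fblk [-10.16  -0.77   4.59] M [-0.301  1.383 -0.006] Fx [ -9.9 -10.6 -10.  -10.1] Fy [ 0.1 -1.6 -0.9 -0.6]
```

Call:
arm_command([
  {"dp":[0,0.0002,-0.0003],"turn":[0,0,0],"grip":-1},
  {"dp":[0,0,-0.0003],"turn":[0,0,0],"grip":-1},
  {"dp":[0,0,0],"turn":[0,0,0],"grip":-1},
])

```text
clock: 17.8
position: [0.5578, -0.1933, 0.188]
ee_rot: [-0.046, -0.703, -0.047, 0.708]
contact_force: [-12.6, -2.2, 5.4]
width: -0.0001
```

```bash
python3 -c "
from h import *
avg()"
```

```text
t 17.95 xy mm [-13.73  -1.54] Fblk [-11.59  -0.87   5.62] M [-0.301  1.53  -0.014] Fx [-12.8 -10.8 -11.4 -11.4] Fy [-0.6 -1.1 -1.2 -0.6]
```

Call:
arm_command([
  {"dp":[0,0.0002,-0.0002],"turn":[0,0,0],"grip":-1},
  {"dp":[0,0,0],"turn":[0,0,0],"grip":-1},
  {"dp":[0,0,0],"turn":[0,0,0],"grip":-1},
  {"dp":[0,0,0],"turn":[0,0,0],"grip":-1},
  {"dp":[0,0,0],"turn":[0,0,0],"grip":-1},
  {"dp":[0,0,0],"turn":[0,0,0],"grip":-1},
  {"dp":[0,0,0],"turn":[0,0,0],"grip":-1},
  {"dp":[0,0,0],"turn":[0,0,0],"grip":-1},
])

```text
clock: 18.75
position: [0.5579, -0.1933, 0.188]
ee_rot: [-0.046, -0.703, -0.047, 0.709]
contact_force: [-12.5, -2.7, 6.2]
width: 0.0002
```

```bash
python3 -c "
from h import *
avg(14)
im=np.hstack([cv2.resize(manip.get_image('scene')[130:300,110:230,::-1],None,fx=3,fy=3,interpolation=cv2.INTER_CUBIC)])
cv2.imwrite('pics/s10.png',im)"
```

```text
t 19.4 xy mm [-13.66  -1.59] Fblk [-11.74  -0.47   5.93] M [-0.257  1.567 -0.008] Fx [-12.7 -10.8 -12.3 -11.7 -12.3 -11.8 -11.4 -11.  -12.1 -12.  -11.7 -11.8
 -11.4 -11.2] Fy [-1.1 -0.9 -0.9 -0.3 -0.7 -1.  -1.4 -1.   1.1 -0.2 -0.1 -0.1  0.3 -0.2]
```

View pics/s10.png

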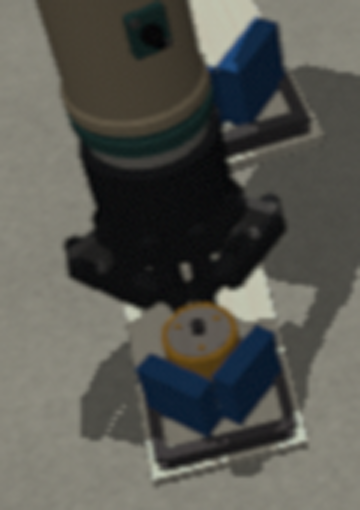

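The push has held at about 11.7 N for over 1.5 s, with a side force around -0.5 N, so both jaws share the load. Easing off straight back.

Call:
arm_command([
  {"dp":[0,0,0.0005],"turn":[0,0,0],"grip":-1},
  {"dp":[0,0,0.0005],"turn":[0,0,0],"grip":-1},
  {"dp":[0,0,0.0007],"turn":[0,0,0],"grip":-1},
  {"dp":[0,0,0.0007],"turn":[0,0,0],"grip":-1},
  {"dp":[0,0,0.0007],"turn":[0,0,0],"grip":-1},
  {"dp":[0,0,0.0007],"turn":[0,0,0],"grip":-1},
  {"dp":[0,0,0.001],"turn":[0,0,0],"grip":-1},
  {"dp":[0,0,0.001],"turn":[0,0,0],"grip":-1},
])

```text
clock: 20.25
position: [0.556, -0.1945, 0.1888]
ee_rot: [0.046, 0.707, 0.045, -0.704]
contact_force: [0.4, 0.0, 0.4]
width: 0.0002
```

```bash
python3 -c "
from h import *
avg()"
```

```text
t 20.4 xy mm [-15.74  -2.54] Fblk [-0.33 -0.05  0.21] M [-0.001 -0.019  0.013] Fx [ 0.4 -0.7  0.1 -1.1] Fy [-0.  -0.1 -0.3  0.2]
```

Call:
arm_command([
  {"dp":[0,0,0.005],"turn":[0,0,0],"grip":-1},
  {"dp":[0,0,0.01],"turn":[0,0,0],"grip":-1},
  {"dp":[0,0,0.02],"turn":[0,0,0],"grip":-1},
  {"dp":[0,0,0.02],"turn":[0,0,0],"grip":-1},
  {"dp":[-0.02,0,0.02],"turn":[0,0,0],"grip":-1},
  {"dp":[-0.04,0,0],"turn":[0,0,0],"grip":-1},
  {"dp":[-0.04,0,0],"turn":[0,0,0],"grip":-1},
  {"dp":[-0.04,-0.02,0],"turn":[0,0,0],"grip":-1},
])

```text
clock: 21.2
position: [0.4775, -0.1855, 0.3299]
ee_rot: [0.045, 0.706, 0.044, -0.705]
contact_force: [-0.1, 0.4, -0.9]
width: 0.0004
```

Call:
arm_command([
  {"dp":[-0.03,-0.03,0.02],"turn":[0,0,0],"grip":-1},
  {"dp":[0,-0.04,0.02],"turn":[0,0,0],"grip":-1},
  {"dp":[0,-0.04,0.02],"turn":[0,0,0],"grip":-1},
  {"dp":[0,-0.04,0],"turn":[0,0,0],"grip":-1},
  {"dp":[0,-0.03,0],"turn":[0,0,0],"grip":-1},
  {"dp":[0,-0.02,0],"turn":[0,0,0],"grip":-1},
  {"dp":[0,0,0],"turn":[0,0,0],"grip":-1},
])

```text
clock: 21.9
position: [0.391, 0.0082, 0.3583]
ee_rot: [-0.047, -0.705, -0.047, 0.706]
contact_force: [-0.1, -0.5, 0.1]
width: 0.0001
```

```bash
python3 -c "
from h import *
a=manip.get_image('scene')[:,:,::-1];b=manip.get_image('top')[:,:,::-1]
cv2.imwrite('pics/s11.png',np.hstack([cv2.resize(a[200:300,140:220],None,fx=5,fy=5,interpolation=cv2.INTER_CUBIC),cv2.resize(b[150:250,330:410],None,fx=5,fy=5,interpolation=cv2.INTER_CUBIC)]))
cv2.imwrite('pics/s12.png',a); blk()"
```

```text
clk 22.0 blk xy [-0.1522  0.2179] z 0.3584 Fblk [ 0.69 -0.7 ] Fz -0.18 M [-0.047  0.029 -0.011] w 0.0001
```

View pics/s11.png

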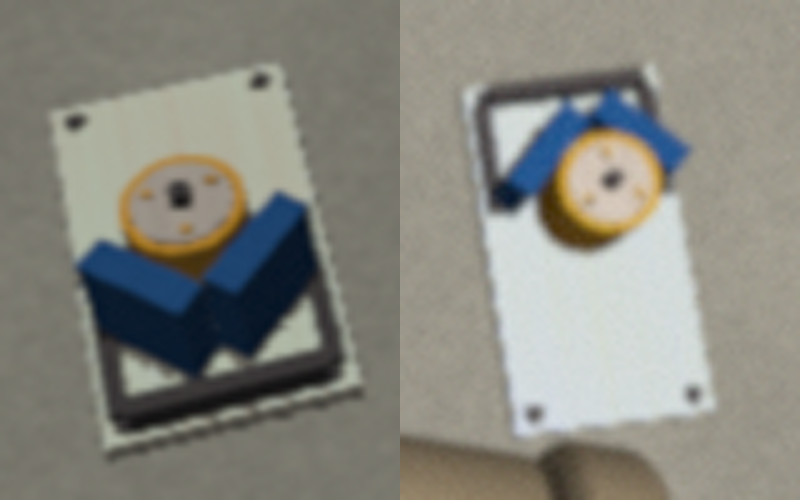

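View pics/s12.png

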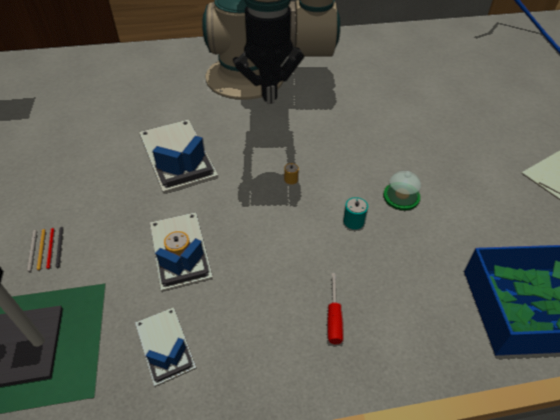

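Both views show the barrel seated between the blue jaws: scene crop rim centre (183,205), top crop (611,181). The cloche and screwdriver haven't moved. A quick position and uprightness check, then hand in.

```bash
python3 -c "
from h import *
A=np.array([[np.cos(YAW),np.sin(YAW)],[-np.sin(YAW),np.cos(YAW)]])
f=lambda x,y,ox,oy:((x+.5)/5+ox-.5,(y+.5)/5+oy-.5)
for n,p in(('scene',f(183,206,140,200)),('top',f(611-400,182,330,150))): print(n,(A@(onz(n,p,.054)[:2]-B)*1e3).round(1))
# base outline in top crop: lowest visible bottom-left edge
c=A.T@[.019,-.0]+B
for z in(.008,.054): print(z,(proj('top',[*c,z])-[329.5,149.5])*5+[400,0],(proj('scene',[*c,z])-[139.5,199.5])*5)
"
```

```text
scene [18.8 -0.6]
top [18.7 -3. ]
0.008 [577.34156519 206.46206784] [205.86408202 285.5336969 ]
0.054 [604.48428819 182.58694173] [185.33639002 206.55932368]
```

```bash
python3 -c "
from h import *
print(manip.sign_off())"
```

```text
the job is handed in; nothing more can be done
None
```

The barrel is standing upright in the V-block, seated against both blue jaws, and the job is handed in at about 22 s of the 69 s allowed.

- **Placing:** I gripped the larger brass barrel and lowered it onto the plate of the 160×90 mm V-block until the vertical force changed. Then I opened the gripper and pushed it into the V with closed fingers.
- **Seating:** The left jaw touched first, with a side force of about −0.8 N. I eased towards −y until the push built up on both jaws.
- **Press:** I held 11–12.8 N (mean 11.7 N) for about 1.5 s, with a side force of about −0.5 N. That works out to about 8 N on each jaw, well under the 13 N limit. The tool also read about 6 N vertically during the press, so the fingers were pressing the barrel down somewhat.
- **Final checks:** After I backed off, the contact force read about zero. The barrel measures at about x = 18.8 mm, y between −0.6 and −3.0 mm in the block's frame. The two cameras differ by 2.4 mm in y, similar to their disagreement on other objects. It looks upright. In the last scene picture the cloche and screwdriver look unmoved.
- **Not measured:** I judged that both jaws bear from the force readings. A gap of about 1 mm would not show in the pictures.

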